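# Snap the flap counterweight onto its eye and bump the loader valve

## Robot

A 6-joint arm with a two-finger parallel gripper is mounted at the origin on the work surface. World frame = base frame: x ahead of the robot, y to its left, z up, the work surface at z = 0. Lengths are in m, angles in degrees, forces in N, time in s.
With the tool pointing down it reaches from about 0.4 to 0.825 m from the base axis. Payload 7 kg.
Tool frame: the origin (TCP) lies midway between the tips of the shut fingers; the grasp point (between the pads) lies 19 mm behind it; z points along the fingers, x is the direction in which the jaws open and shut, and the axes are right-handed (so a half turn about z gives the same grasp; the last joint's range is limited). The gripper opens to 88 mm and grips with 3 to 60 N. Pads are 19 mm wide; open, the fingers measure 130 mm over their backs; the gripper's body (78 mm by 193 mm) begins 47 mm behind the grasp point.
Start: joints at [85.663, 20.546, 0.682, 0, -70.136, -16.507], TCP at [0.24, 0.631, 0.227] pointing down, gripper open.
Joint ranges: [-176.03, 176.03], [-82.01, 121.73], [-58.28, 71.71], [-173.87, 95.51], [-174.79, -0.11], [-173.66, 173.66]. Speed limits (degrees/s): [136.94, 136.94, 172.46, 180, 180, 180].

## Interface

Orientations are given as [roll, pitch, yaw] about the fixed x, y, z axes, in that order (R = Rz(yaw) Ry(pitch) Rx(roll)).
In Python, from plant import ctrl, vision, nets gives the robot as it stands.
- The arm moves only by the shell command python3 -m jog 'ROWS'. ROWS is text: rows parted by semicolons, each of 7 numbers parted by spaces: the turn, a rotation vector about the tool's x, y, z in units of 0.1 rad (1.0 is 0.1 rad), then the shift along the tool's x, y, z in units of 4 cm (1.0 is 4 cm), then the opening, from -1 (shut) to 1 (fully open). In form: rx ry rz x y z jaw; .... A call has 1 to 8 rows; each row shifts and turns the commanded pose from where the row before left it, along the tool's axes as they then stand; what a row does not reach is not made up. A row lasts 1/8 s, in which the tool goes at most 62.5 mm and 10.7 degrees, less where a joint would pass 70% of its speed; a pose out of reach is approached as far as the arm can. A call with a number of a shift or a turn outside -1 to 1 is refused whole. A call with a gripper value outside its range is refused whole. The fingers move at their own pace and stop on an object; the grip force is fixed at half the most. Time passes only in rows, so rows that do not move let the fingers close. It gives the time, the measured TCP pose, the force and the opening at its end, in the units of the state.
- ctrl.get_obs(): the state, without advancing time (a new reading comes with each control period).
- vision.snapshot(name): name is "side" or "top"; returns (picture, depth): 384x512x3 uint8, red, green, blue; 384x512 float32, m along the optical axis (not along the pixel's ray), 0 where there is no reading.
- vision.camera_info(name): a dict with "camera_matrix" (3x3 intrinsics, pixels), "D" ([k1, k2, p1, p2, k3] as OpenCV has them; the pictures are not rectified), "camera_from_world" (4x4, takes a point from world to camera coordinates). Camera axes: x right, y down, z forward; pixel columns grow to the right and rows downward; lengths in m; the calibration is good to about 2 mm. A picture is of the moment at which its call begins. camera_info takes no time and is no camera call.
- ctrl.close_job(): hands the job in, once; it reports no verdict.
Trained networks look in the newest picture that a camera, given by its name, has taken for a name from the list of things; names that differ only in an ending like _2 or _b are one class to them, and where a whole thing is asked for, a point or a joint stands for the part that bears it (a point fixed in the world has none). Each returns a list of dicts, best first, with "score" (0 to 1); they miss things now and then, are a little off and sometimes report something else, mostly with a low value. They report only what shows in the picture. A call takes as long as a camera call.
- nets.boxes_of(target, camera): "location" ([x, y, z] in m, in world coordinates, good to about 4 mm: the middle of the surface that is visible of it).
The state is a dict: "clock": time; "joint_pos": joint angles; "qvel": joint speeds; "tau": joint torques, N m; "tool_pos": TCP position; "orientation": TCP orientation; "force": force on the tool from outside, world axes, zero at the start; "moment": the same for the moment, N m; "opening": finger opening in m.
Only numpy, scipy, OpenCV 4.12 (cv2) and the standard library are available. Lean on these libraries where they do the work, as an engineer would, in place of code of your own. Each camera call takes 0.05 s, during which the arm holds its last target.

## Task

Fit the bean loader's discharge flap for a test: press the counterweight's spring-gated snap hook down over the top bar of the eye on the post, firmly enough to click but without ramming the eye, and let the weight hang there upright with the gate sprung shut. Then bump the loader's hand valve: push its lever well over away from the robot, hold it there for a good second, and let it spring back to centre. Leave the mug, the jar and the wrench where they are.

Things in the scene. Friction and masses are not known exactly. Their poses are not given: they have to be found in the camera images.
- weight: Loose counterweight, 0.34 to 0.55 kg, upright on the bench: dark steel block 32 x 70 x 70 mm (x -40 to -8, z 0 to 70 mm) with a hook of 10 mm round bar above it and a black grip on top. Origin: at underside height, straight below the middle of the hook's mouth and grip (not of the block); x from the hook's spine to its nose, z up. Centre of mass near x -20, z 55 mm.
- grip (a point): Centre of the weight's black square grip, 24 x 24 x 36 mm high (z 132 to 168 mm above the underside), right above the hook's mouth.
- mouth (a point): Middle of the hook's mouth, z 82 mm on the weight. It opens down. Throat 22 mm wide between spine bar (x -16) and nose bar (x +16, ends at z 77). A sprung wire gate hinged at x -12 closes it and swings only up, inward: a bar pressed on it needs 6 to 12 N, slips past once 22 to 26 mm above this point, then the gate snaps shut and holds it (the weight then lifts only 26 to 29 mm).
- hook_seat (a point): Where the centre of an 8 mm bar lies when it sits at the top of the hook's arch: z 117 mm on the weight, 35 mm above the mouth.
- gate (a joint): Angle of the snap hook's gate, rad: 0 shut (its spring holds it there), 1.5 fully open inward.
- post: Fixed flap post: grey foot plate 90 x 80 x 12 mm (x -11 to +79) and a steel eye on a thin 9 mm shank. Origin on the bench on the shank's axis, z up. The eye is a closed upright loop of 8 mm bar in the plane x = 0; its straight top bar runs along y, 36 mm free between the legs; its lower bar is 54 mm below. The weight may hang with its block on either side; it then leans on the lower bar.
- nut_top (a point): Top of the small dark nut (20 mm across) on the foot plate, 16 mm above the bench, where the eye's shank is screwed in by an unknown amount: the centre of the eye's top bar is anywhere from 138 to 168 mm above the bench, straight above this point, and no reading gives the height: find it by touch or by eye. The eye is rigid.
- valve: Fixed hand valve: grey block 90 x 70 x 50 mm, brass ports on its y sides, an upright lever on top. Origin on the bench under its centre; x points roughly away from the robot, z up. The lever's hinge runs along y at x 0, z 55 mm.
- lever_knob (a point): Centre of the black ball (32 mm across) on the valve lever, 105 mm from the lever's hinge; the 10 mm rod is below it. At centre it is 160 mm above the bench.
- lever (a joint): Valve lever angle, rad: 0 upright at centre, positive leaning along the valve's +x (away from the robot), stops at -0.6 and +0.6. A spring of 0.9 N m/rad recentres it (about 5 N at the ball when hard over). Well over means beyond 0.35.
- cup: White mug, 80 mm across, 85 mm high, a bystander; origin at its underside.
- jar: Closed jar, 70 mm across, 110 mm high, a bystander; origin at its underside.
- wrench: Wrench lying on the bench, a bystander.

How it is judged (in metres and radians):
On the way, in this order (a step that is already met when the one before it is completed fails the run):
1. the counterweight hangs on the eye, gate shut, let go of (x of hook_seat in the frame of post between -0.01 and 0.01 m and y of hook_seat in the frame of post between -0.019 and 0.019 m and z of hook_seat in the frame of post between 0.13 and 0.175 m and angle between weight's own z axis and vertical below 0.3 rad and value of joint gate below 0.12 rad and contact force between weight and post above 1 N and contact force between weight and the fingers below 0.1 N and linear speed of weight below 0.04 m/s), for 0.3 s.
2. the valve lever is held well over away from the robot (beyond 0.35 rad) for 0.8 s (value of joint lever above 0.35 rad), for 0.8 s.
3. the lever is back at centre (value of joint lever between -0.08 and 0.08 rad), for 0.2 s.
At the end, for the whole second after the job is handed in: The counterweight hangs upright (within 0.3 rad) and still, released, with the eye's top bar in the hook's arch (hook seat within 10 mm across and 19 mm along the bar of the eye's axis) and the gate shut (below 0.12 rad); the valve lever is at centre within 0.08 rad (all of step 1 and all of step 3); the robot touches nothing.
It fails at once if the eye was rammed (more than 40 N between the weight and the post) (contact force between weight and post above 40 N).
It fails at once if the cup was moved more than 30 mm (distance of cup from where it was at the start of the episode above 0.03 m).
It fails at once if the jar was moved more than 30 mm (distance of jar from where it was at the start of the episode above 0.03 m).
It fails at once if the wrench was moved more than 30 mm (distance of wrench from where it was at the start of the episode above 0.03 m).
It also fails if it takes over 64 s, if anything falls off the work surface, if the arm or the gripper's body presses on something with over 40 N, if the wrist force passes 120 N, or if a joint passes its speed limit or range.

## Working session

There is one attempt and no reset: what is moved stays moved. The work goes in short steps, Python scripts to look and compute and a shell command to move; the robot and the scene stay as the last step left them, time stands still between calls to the robot, and variables do not carry over. Pictures are saved under pics/ and viewed, and the job is handed in when it is done.

```bash
ls; mkdir -p pics; python3 - <<'E'
from plant import ctrl, vision, nets
import cv2
print(ctrl.get_obs())
for c in ("side","top"):
    im,d=vision.snapshot(c)
    cv2.imwrite(f"pics/{c}0.png",im[:,:,::-1])
    i=vision.camera_info(c); print(c,i)
    for t in ("weight","grip","mouth","hook_seat","post","nut_top","valve","lever_knob","cup","jar","wrench"):
        try:
            for r in nets.boxes_of(t,c)[:2]: print(c,t,r)
        except Exception as e: print(t,e)
print(ctrl.get_obs()["clock"])
E
```

```text
pics
{'clock': 0.0, 'joint_pos': array([ 8.56631913e+01,  2.05934214e+01,  6.32145557e-01, -2.13417576e-02,
       -7.01364853e+01, -1.65081310e+01]), 'qvel': array([ 0.04664581, -0.04828542,  0.10706684,  0.08432517,  0.21016502,
        0.0182659 ]), 'tau': array([-4.90927687e-04, -5.82709408e+01,  2.93050164e+01,  6.99723691e+00,
        6.90123779e-03, -1.47625233e-04]), 'tool_pos': array([0.24002046, 0.63033705, 0.22558407]), 'orientation': array([-1.79991453e+02, -9.94325882e-02, -1.10852216e+02]), 'force': array([-0.00745827, -0.05565794, -0.26498847]), 'moment': array([-0.02447981, -0.00467105,  0.0330829 ]), 'opening': 0.08740282119222406}
side {'camera_matrix': array([[430.17719642,   0.        , 258.62371672],
       [  0.        , 430.17719642, 181.44105238],
       [  0.        ,   0.        ,   1.        ]]), 'D': array([-0.08778334,  0.        ,  0.        ,  0.        ,  0.        ]), 'camera_from_world': array([[ 0.94865334, -0.31600437, -0.01407399, -0.51925422],
       [-0.22662786, -0.64795603, -0.7271814 ,  0.21251125],
       [ 0.22067317,  0.69303263, -0.686301
[... 1615 characters left out ...]
   ,  0.        ,  0.        ,  1.        ]])}
top weight {'location': [0.4762, -0.0051, 0.0692], 'score': 0.78}
top grip {'location': [0.4719, -0.008, 0.0696], 'score': 0.57}
top mouth {'location': [0.4746, -0.0065, 0.0673], 'score': 0.74}
top hook_seat {'location': [0.4718, -0.0083, 0.0743], 'score': 0.87}
top post {'location': [0.5728, -0.2217, 0.0153], 'score': 0.6}
top nut_top {'location': [0.5716, -0.222, 0.0127], 'score': 0.96}
top valve {'location': [0.5525, 0.2055, 0.0546], 'score': 0.64}
top lever_knob {'location': [0.5557, 0.2163, 0.1696], 'score': 0.63}
top cup {'location': [0.7113, -0.0123, 0.022], 'score': 0.96}
top jar {'location': [0.4388, -0.3635, 0.1093], 'score': 0.72}
1.2
```

View pics/side0.png

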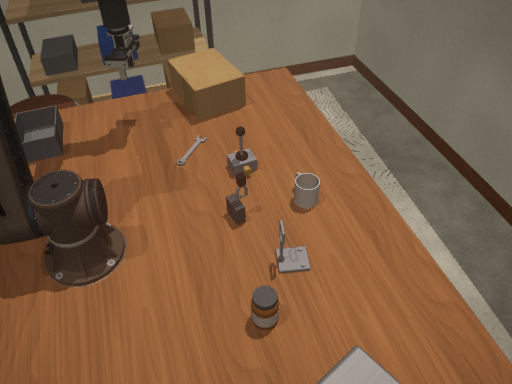

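View pics/top0.png

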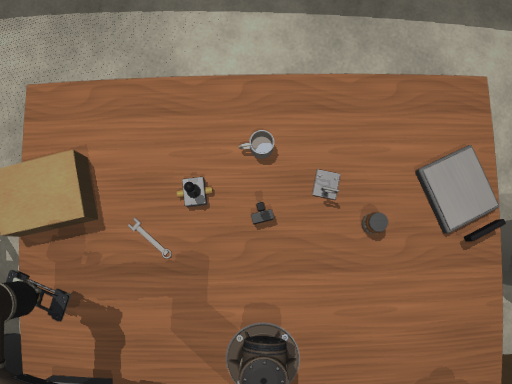

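The side view shows the weight at about (237,205), the post eye at (283,240) and the lever at (240,145). The top view shows the weight at (262,213), the post at (327,187), the valve at (194,191), the cup at (262,143), the jar at (376,223) and the wrench at (150,240). Next I zoom in and measure from the depth images.

```bash
cat > h.py <<'E'
import numpy as np, cv2
from plant import ctrl, vision, nets
def cloud(c,d):
    i=vision.camera_info(c);K=i["camera_matrix"];D=i["D"];T=i["camera_from_world"]
    v,u=np.mgrid[:d.shape[0],:d.shape[1]]
    p=cv2.undistortPoints(np.stack([u.ravel(),v.ravel()],1).astype(np.float64)[:,None],K,D)[:,0]
    z=d.ravel().astype(float)
    P=np.c_[p*z[:,None],z]
    W=(P-T[:3,3])@T[:3,:3]
    W[z==0]=np.nan
    return W.reshape(*d.shape,3)
def proj(c,pts):
    i=vision.camera_info(c);T=i["camera_from_world"]
    r,_=cv2.Rodrigues(T[:3,:3]); return cv2.projectPoints(np.array(pts,float),r,T[:3,3],i["camera_matrix"],i["D"])[0][:,0]
def ray(c,uv):
    i=vision.camera_info(c);T=i["camera_from_world"]
    p=cv2.undistortPoints(np.array([[uv]],float),i["camera_matrix"],i["D"])[0,0]
    o=-T[:3,:3].T@T[:3,3]; return o,T[:3,:3].T@np.array([p[0],p[1],1])
def atz(c,uv,z):
    o,d=ray(c,uv); return o+d*(z-o[2])/d[2]
def crop(im,u0,v0,w,h,s,name):
    cv2.imwrite("pics/"+name,cv2.resize(im[v0:v0+h,u0:u0+w,::-1],None,fx=s,fy=s,interpolation=cv2.INTER_CUBIC))
E
python3 - <<'E'
from h import *
im,d=vision.snapshot("side"); np.savez("s.npz",im=im,d=d)
a=[(205,160,75,70),(250,210,75,70)]
A=[cv2.resize(im[v:v+h,u:u+w,::-1],None,fx=8,fy=8,interpolation=cv2.INTER_CUBIC) for u,v,w,h in a]
crop(im,205,160,75,70,8,"sw.png");crop(im,250,210,75,70,8,"sp.png")
im2,d2=vision.snapshot("top"); np.savez("t.npz",im=im2,d=d2)
crop(im2,235,185,60,50,10,"tw.png");crop(im2,300,160,60,50,10,"tp.png");crop(im2,165,165,60,50,10,"tv.png")
for c,dd in(("side",d),("top",d2)):
    W=cloud(c,dd).reshape(-1,3)
    print(c)
    for n,m in (("grip",(abs(W[:,0]-.49)<.06)&(abs(W[:,1])<.06)&(W[:,2]>.125)),("block",(abs(W[:,0]-.49)<.06)&(abs(W[:,1])<.06)&(W[:,2]>.065)&(W[:,2]<.075)),
      ("eye",(abs(W[:,0]-.57)<.06)&(abs(W[:,1]+.22)<.06)&(W[:,2]>.08)),("plate",(abs(W[:,0]-.57)<.1)&(abs(W[:,1]+.22)<.08)&(W[:,2]>.008)&(W[:,2]<.018)),("knob",(abs(W[:,0]-.55)<.06)&(abs(W[:,1]-.2)<.06)&(W[:,2]>.14)),("jar",(abs(W[:,0]-.44)<.06)&(abs(W[:,1]+.36)<.06)&(W[:,2]>.1))):
        P=W[m]; print(n,len(P),P.mean(0).round(4) if len(P) else "",P.min(0).round(3) if len(P) else "",P.max(0).round(3) if len(P) else "")
E
```

```text
side
grip 126 [ 0.4902 -0.0085  0.1543] [ 0.478 -0.021  0.125] [0.504 0.013 0.17 ]
block 162 [ 0.4669 -0.0114  0.069 ] [ 0.447 -0.045  0.065] [0.49  0.027 0.074]
eye 118 [ 0.5397 -0.2214  0.132 ] [ 0.533 -0.245  0.081] [ 0.549 -0.194  0.159]
plate 618 [ 0.5748 -0.2292  0.0112] [ 0.523 -0.275  0.008] [ 0.625 -0.179  0.018]
knob 71 [0.5531 0.2051 0.1653] [0.539 0.194 0.141] [0.568 0.219 0.177]
jar 483 [ 0.4385 -0.3758  0.1092] [ 0.409 -0.404  0.1  ] [ 0.469 -0.342  0.114]
top
grip 70 [ 0.4926 -0.0013  0.1648] [ 0.481 -0.014  0.129] [0.507 0.01  0.177]
block 171 [ 0.4698 -0.0065  0.0695] [ 0.449 -0.04   0.065] [0.492 0.03  0.075]
eye 80 [ 0.5432 -0.2132  0.1331] [ 0.536 -0.238  0.089] [ 0.55  -0.188  0.16 ]
plate 448 [ 0.5776 -0.2206  0.0121] [ 0.471 -0.297  0.008] [ 0.645 -0.144  0.018]
knob 87 [0.557  0.215  0.1705] [0.543 0.202 0.156] [0.572 0.231 0.18 ]
jar 286 [ 0.4412 -0.3696  0.1085] [ 0.412 -0.402  0.1  ] [ 0.469 -0.339  0.12 ]
```

```bash
python3 - <<'E'
import cv2,numpy as np
A=[cv2.imread("pics/"+n) for n in("tw.png","tp.png","tv.png")]
cv2.imwrite("pics/t3.png",cv2.resize(np.hstack(A),(795,220)))
B=[cv2.imread("pics/"+n) for n in("sw.png","sp.png")]
cv2.imwrite("pics/s2.png",cv2.resize(np.hstack(B),(800,373)))
E
```

```text
(no output)
```

View pics/t3.png

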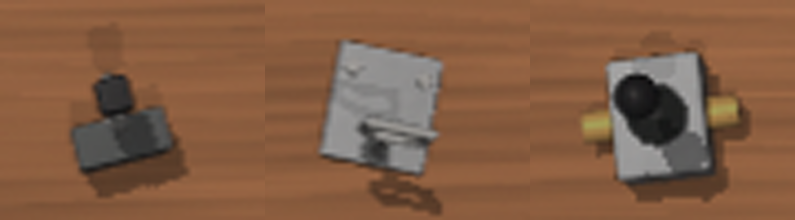

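View pics/s2.png

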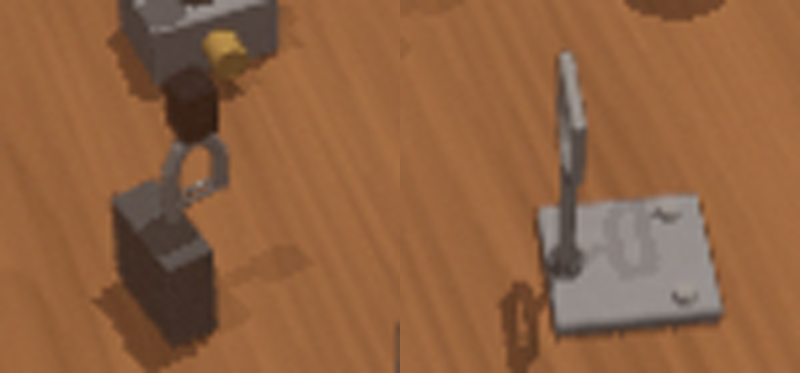

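```bash
python3 - <<'E'
from h import *
C={}
for c,f in(("side","s.npz"),("top","t.npz")):
    z=np.load(f);im,d=z["im"],z["d"];W=cloud(c,d);C[c]=W
    x,y,h=W[...,0],W[...,1],W[...,2]
    s=im.max(2).astype(int)-im.min(2)
    for n,cx,cy,lo,hi,r in (("plate",.575,-.225,.006,.018,.09),("block",.47,-.006,.06,.08,.06),("valve",.55,.205,.04,.06,.07)):
        m=(abs(x-cx)<r)&(abs(y-cy)<r)&(h>lo)&(h<hi)&(s<45)
        m=cv2.morphologyEx(m.astype(np.uint8),cv2.MORPH_OPEN,np.ones((2,2)))>0
        P=W[m][:,:2].astype(np.float32)
        (c0,sz,a)=cv2.minAreaRect(P*1000); print(c,n,len(P),np.round(c0,1),np.round(sz,1),round(a,1), "z",W[m][:,2].mean().round(4))
    # eye
    m=(abs(x-.54)<.025)&(abs(y+.217)<.05)&(h>.05)
    P=W[m]; 
    for lo in np.arange(.05,.165,.01):
        q=P[(P[:,2]>=lo)&(P[:,2]<lo+.01)]
        if len(q): print(round(lo,3),len(q),q.mean(0).round(4),q[:,1].min().round(3),q[:,1].max().round(3))
    q=P[P[:,2]>np.nanmax(P[:,2])-.014]
    v=np.polyfit(q[:,1],q[:,0],1); print("bar dx/dy",v, "topz pct",np.percentile(q[:,2],[50,75,90,100]).round(4), q.mean(0))
    print("world origin/cam pos", (-vision.camera_info(c)["camera_from_world"][:3,:3].T@vision.camera_info(c)["camera_from_world"][:3,3]).round(3))
E
```

```text
side plate 671 [ 576.5 -226.7] [84.3 88.6] 75.6 z nan
side block 182 [468.5  -6.9] [75.  51.1] 66.9 z nan
side valve 312 [568.8 214.1] [113.1  74.8] 11.5 z nan
0.05 6 [ 0.539  -0.2207  0.0552] -0.223 -0.218
0.06 7 [ 0.5412 -0.2218  0.0644] -0.225 -0.217
0.07 7 [ 0.5393 -0.2216  0.0751] -0.224 -0.22
0.08 3 [ 0.5385 -0.2216  0.0833] -0.223 -0.22
0.09 6 [ 0.5379 -0.2185  0.0958] -0.225 -0.211
0.1 15 [ 0.5412 -0.2122  0.1036] -0.234 -0.199
0.11 17 [ 0.5401 -0.2194  0.1138] -0.243 -0.196
0.12 12 [ 0.5391 -0.2236  0.125 ] -0.245 -0.196
0.13 12 [ 0.5383 -0.2275  0.1357] -0.244 -0.194
0.14 6 [ 0.5371 -0.2339  0.1437] -0.243 -0.196
0.15 47 [ 0.5403 -0.2217  0.1548] -0.244 -0.198
bar dx/dy [0.21100843 0.5870312 ] topz pct [0.155  0.1565 0.1578 0.1594] [ 0.54016201 -0.22211999  0.15469724]
world origin/cam pos [ 0.261 -0.906  1.019]
top plate 435 [ 573.6 -226.4] [79.3 87.2] 77.2 z nan
top block 198 [469.1 -10.7] [28.8 71.7] 13.2 z 0.0625
top valve 413 [556.1 213.7] [86.6 69.4] 6.4 z 0.0511
0.06 2 [ 0.5403 -0.2115  0.0675] -0.213 -0.21
0.07 1 [ 0.5428 -0.209   0.0748] -0.209 -0.209
0.08 1 [ 0.5411 -0.2103  0.0889] -0.21 -0.21
0.09 7 [ 0.5447 -0.2119  0.0977] -0.222 -0.2
0.1 19 [ 0.5424 -0.2153  0.1037] -0.23 -0.198
0.11 5 [ 0.5433 -0.2095  0.1141] -0.232 -0.191
0.13 4 [ 0.5413 -0.2111  0.1349] -0.235 -0.188
0.14 3 [ 0.546  -0.2068  0.1463] -0.221 -0.191
0.15 40 [ 0.5432 -0.2141  0.1549] -0.238 -0.189
0.16 1 [ 0.5456 -0.1946  0.1605] -0.195 -0.195
bar dx/dy [0.20896083 0.58809995] topz pct [0.1545 0.157  0.1581 0.1605] [ 0.54344217 -0.21371364  0.15469117]
world origin/cam pos [0.368 0.007 1.65 ]
```

```bash
python3 -m jog '0 0 0 1 -.92 0 1;0 0 0 1 -.92 0 1;0 0 0 1 -.92 0 1;0 0 0 1 -.92 0 1;0 0 0 1 -.92 0 1;0 0 0 1 -.92 0 1;0 0 0 1 -.92 0 1;0 0 0 1 -.92 0 1'; python3 -m jog '0 0 1 0 0 0 1;0 0 1 0 0 0 1;0 0 1 0 0 0 1;0 0 1 0 0 0 1;0 0 1 0 0 0 1;0 0 1 0 0 0 1;0 0 1 0 0 0 1;0 0 1 0 0 0 1'; python3 -m jog '0 0 1 0 0 0 1; 0 0 .8 0 0 0 1;0 0 0 0 0 0 1'
```

```text
clock: 2.3
tool_pos: [0.4019, 0.2254, 0.227]
orientation: [-180.0, 0.1, -110.8]
force: [1.1, 0.2, -0.2]
opening: 0.0874
clock: 3.3
tool_pos: [0.4015, 0.227, 0.2268]
orientation: [180.0, 0.0, -156.9]
force: [0.3, 0.2, 0.9]
opening: 0.0877
clock: 3.68
tool_pos: [0.4015, 0.227, 0.2267]
orientation: [180.0, 0.0, -167.0]
force: [-0.1, -1.0, -0.0]
opening: 0.0877
```

```bash
cat >> h.py <<'E'
def togo(target,yaw=None):
    o=ctrl.get_obs(); p=np.array(o["tool_pos"]); from scipy.spatial.transform import Rotation as R
    Rm=R.from_euler("xyz",o["orientation"],degrees=True).as_matrix()
    dl=Rm.T@(np.array(target)-p)/.04
    print("t",o["clock"],"pos",p.round(4),"rpy",np.round(o["orientation"],2),"F",np.round(o["force"],2),"M",np.round(o["moment"],3),"open",round(o["opening"],4))
    print("shift units",dl.round(3), "rz units", None if yaw is None else round(-np.deg2rad((yaw-o["orientation"][2]+180)%360-180)/.1,3))
E
python3 -c "
from h import *
togo([.492,-.003,.226],-167)"
```

```text
t 3.675 pos [0.4015 0.227  0.2267] rpy [ 1.7999e+02  2.0000e-02 -1.6696e+02] F [-0.05 -0.97 -0.03] M [ 0.035 -0.036 -0.032] open 0.0877
shift units [-0.908 -6.112  0.017] rz units 0.006
```

```bash
python3 -m jog '0 0 0 -.15 -1 0 1;0 0 0 -.15 -1 0 1;0 0 0 -.15 -1 0 1;0 0 0 -.15 -1 0 1;0 0 0 -.15 -1 0 1;0 0 0 -.15 -1 0 1;0 0 0 0 -.11 0 1;0 0 0 0 0 0 1'; python3 - <<'E'
from h import *
togo([.492,-.003,.136],-167)
for c in("side","top"):
    im,d=vision.snapshot(c)
    g=proj(c,[[.492,-.003,.15],[.492,-.003,.168]]).round(0); print(c,g)
    u,v=g[0].astype(int)
    crop(im,u-50,v-45,100,90,6,f"ab_{c}.png")
A=[cv2.imread(f"pics/ab_{c}.png") for c in("side","top")]
cv2.imwrite("pics/ab.png",cv2.resize(np.hstack(A),(800,360)))
E
```

```text
clock: 4.68
tool_pos: [0.4914, -0.0033, 0.2265]
orientation: [180.0, -0.0, -167.0]
force: [1.2, 0.2, 0.4]
opening: 0.0876
t 4.675 pos [ 0.4914 -0.0033  0.2265] rpy [ 1.8000e+02 -1.0000e-02 -1.6699e+02] F [1.18 0.22 0.4 ] M [0.074 0.019 0.013] open 0.0876
shift units [-0.016  0.003  2.262] rz units 0.001
side [[240. 179.]
 [240. 175.]]
top [[261. 207.]
 [261. 207.]]
```

View pics/ab.png

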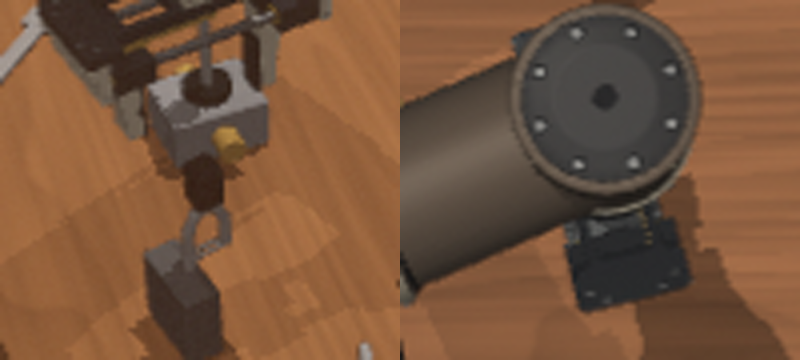

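The side view shows the fingers straddling the grip, which lies at crop (205,182) against a projection of (200,180). I descend and close.

```bash
python3 -m jog '0 0 0 0 0 .6 1;0 0 0 0 0 .6 1;0 0 0 0 0 .6 1;0 0 0 0 0 .46 1;0 0 0 0 0 0 1;0 0 0 0 0 0 -1;0 0 0 0 0 0 -1;0 0 0 0 0 0 -1';python3 -m jog '0 0 0 0 0 0 -1;0 0 0 0 0 0 -1;0 0 0 0 0 0 -1'; python3 - <<'E'
from h import *
togo([.492,-.003,.136],-167)
im,d=vision.snapshot("side")
crop(im,190,130,100,90,6,"g1.png")
E
```

```text
clock: 5.78
tool_pos: [0.4919, -0.0029, 0.1368]
orientation: [180.0, 0.1, -167.0]
force: [0.6, 0.7, -0.1]
opening: 0.0631
clock: 6.15
tool_pos: [0.4915, -0.0031, 0.1362]
orientation: [-180.0, -0.0, -167.0]
force: [0.2, -0.2, 0.4]
opening: 0.0334
t 6.15 pos [ 0.4915 -0.0031  0.1362] rpy [-180.   -0. -167.] F [ 0.15 -0.15  0.43] M [ 0.102 -0.024  0.038] open 0.0334
shift units [-0.012 -0.     0.004] rz units 0.0
```

View pics/g1.png

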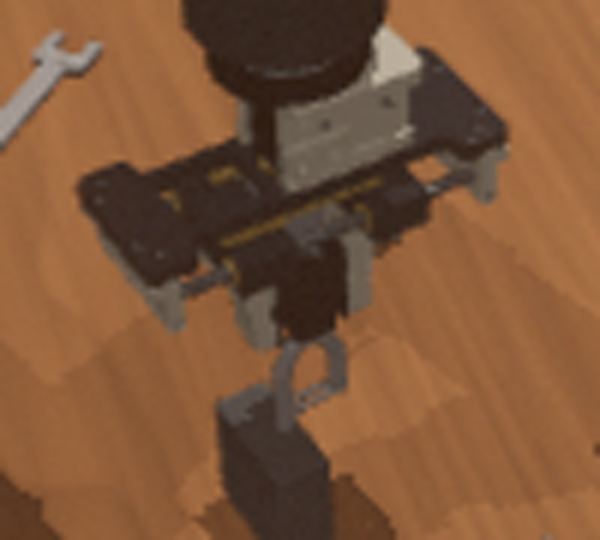

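The grip sits centrally between the fingers, which are still closing.

```bash
python3 -m jog '0 0 0 0 0 0 -1;0 0 0 0 0 0 -1;0 0 0 0 0 0 -1;0 0 0 0 0 0 -1;0 0 0 0 0 0 -1';python3 -c "
from h import *
togo([.492,-.003,.136],-167)"
```

```text
clock: 6.82
tool_pos: [0.4913, -0.0031, 0.136]
orientation: [180.0, -0.0, -167.0]
force: [-1.1, 0.3, -2.8]
opening: 0.0238
t 6.825 pos [ 0.4913 -0.0031  0.136 ] rpy [ 1.80e+02 -2.00e-02 -1.67e+02] F [-1.08  0.31 -2.79] M [ 0.171 -0.178 -0.013] open 0.0238
shift units [-0.016 -0.002 -0.001] rz units 0.0
```

```bash
python3 -m jog '0 0 0 0 0 -.2 -1;0 0 0 0 0 -.5 -1;0 0 0 0 0 -.7 -1;0 0 0 0 0 -.7 -1;0 0 0 0 0 -.7 -1;0 0 0 0 0 -.7 -1;0 0 0 0 0 -.7 -1;0 0 0 0 0 0 -1';python3 -c "
from h import *
togo([.54,-.2176,.301],-192)"
```

```text
clock: 7.82
tool_pos: [0.4924, -0.0029, 0.3064]
orientation: [180.0, 0.2, -167.0]
force: [-0.1, 1.0, -4.2]
opening: 0.0234
t 7.825 pos [ 0.4924 -0.0029  0.3064] rpy [ 179.98    0.25 -166.99] F [-0.06  1.02 -4.23] M [ 0.248 -0.08  -0.033] open 0.0234
shift units [ 0.05  -5.498  0.133] rz units 4.365
```

```bash
python3 -m jog '0 0 0 0 -.5 0 -1;0 0 0 0 -.9 0 -1;0 0 0 0 -.9 0 -1;0 0 0 0 -.9 0 -1;0 0 0 0 -.9 0 -1;0 0 0 0 -.9 0 -1;0 0 0 .05 -.5 0 -1;0 0 0 0 0 0 -1';python3 -m jog '0 0 .6 0 0 0 -1;0 0 .9 0 0 0 -1;0 0 .9 0 0 0 -1;0 0 .9 0 0 0 -1;0 0 .7 0 0 0 -1;0 0 .36 0 0 0 -1;0 0 0 0 0 0 -1;0 0 0 0 0 0 -1'
python3 - <<'E'
from h import *
togo([.54,-.2176,.301],-192)
for c in("side","top"):
    im,d=vision.snapshot(c)
    u,v=proj(c,[[.5415,-.218,.20]])[0].astype(int)
    crop(im,u-50,v-45,100,90,6,f"ov_{c}.png")
    if c=="side": np.savez("s2.npz",im=im,d=d)
A=[cv2.imread(f"pics/ov_{c}.png") for c in("side","top")]
cv2.imwrite("pics/ov.png",cv2.resize(np.hstack(A),(800,360)))
E
```

```text
clock: 8.82
tool_pos: [0.5385, -0.2188, 0.3025]
orientation: [179.9, -0.1, -167.1]
force: [-0.3, 0.5, -4.0]
opening: 0.0235
clock: 9.82
tool_pos: [0.5391, -0.2176, 0.3041]
orientation: [180.0, -0.0, 168.1]
force: [-0.2, -0.8, -5.0]
opening: 0.0239
t 9.825 pos [ 0.5391 -0.2176  0.3041] rpy [ 1.8000e+02 -1.0000e-02  1.6809e+02] F [-0.17 -0.8  -4.95] M [ 0.13  -0.174  0.026] open 0.0239
shift units [-0.023  0.006  0.077] rz units 0.016
```

View pics/ov_side.png

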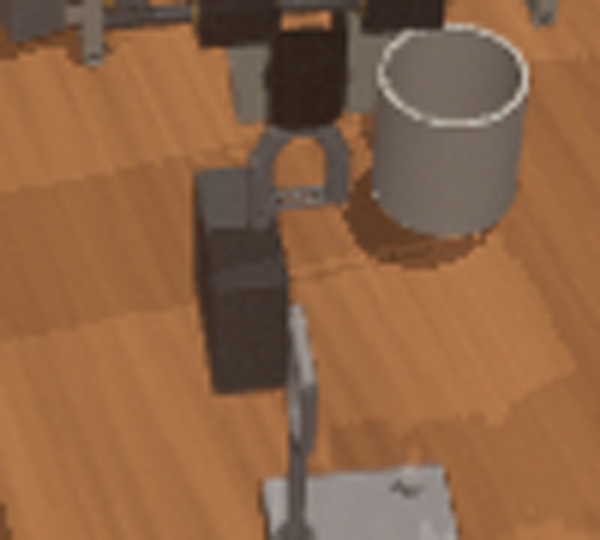

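```bash
python3 - <<'E'
from h import *
z=np.load("s2.npz");W=cloud("side",z["d"]).reshape(-1,3)
a=np.deg2rad(-12);e=np.array([.540,-.222])
q=(W[:,:2]-e)@np.array([[np.cos(a),-np.sin(a)],[np.sin(a),np.cos(a)]])
x,y,h=q[:,0],q[:,1],W[:,2]
m=(abs(x)<.06)&(abs(y)<.06)
for lo in np.arange(.06,.36,.01):
    k=m&(h>=lo)&(h<lo+.01)
    if k.sum()>2: print(round(lo,2),k.sum(),"x %.4f %.4f %.4f"%(x[k].min(),x[k].mean(),x[k].max()),"y %.4f %.4f %.4f"%(y[k].min(),y[k].mean(),y[k].max()))
k=m&(h>.245)&(h<.285)
print(sorted((x[k]*1000).round(0)))
E
```

```text
0.06 7 x -0.0031 0.0003 0.0029 y -0.0015 0.0009 0.0023
0.07 6 x -0.0031 -0.0008 0.0022 y -0.0005 0.0007 0.0018
0.08 4 x -0.0033 -0.0017 0.0022 y -0.0002 0.0016 0.0032
0.09 5 x -0.0032 -0.0016 0.0013 y -0.0032 0.0063 0.0147
0.1 15 x -0.0039 -0.0008 0.0020 y -0.0138 0.0088 0.0207
0.11 11 x -0.0036 -0.0003 0.0037 y -0.0218 -0.0013 0.0248
0.12 13 x -0.0020 0.0006 0.0038 y -0.0224 -0.0103 0.0248
0.13 7 x -0.0025 0.0001 0.0032 y -0.0226 -0.0148 0.0235
0.14 9 x -0.0024 0.0003 0.0036 y -0.0228 -0.0175 0.0002
0.15 43 x -0.0040 0.0002 0.0043 y -0.0222 0.0020 0.0276
0.16 6 x -0.0378 -0.0275 -0.0121 y -0.0293 -0.0288 -0.0275
0.17 38 x -0.0435 -0.0309 -0.0122 y -0.0332 -0.0221 0.0320
0.18 36 x -0.0435 -0.0307 -0.0124 y -0.0332 -0.0226 0.0309
0.19 44 x -0.0433 -0.0320 -0.0126 y -0.0330 -0.0239 0.0318
0.2 43 x -0.0434 -0.0293 -0.0129 y -0.0334 -0.0235 0.0299
0.21 39 x -0.0436 -0.0315 -0.0130 y -0.0335 -0.0237 0.0302
0.22 45 x -0.0435 -0.0304 -0.0132 y -0.0327 -0.0234 0.0303
0.23 235 x -0.0436 -0.0297 -0.0115 y -0.0350 -0.0034 0.0386
0.24 34 x -0.0381 -0.0140 0.0164 y -0.0259 0.0011 0.0227
0.25 44 x
[... 2246 characters left out ...]
4(7.0), np.float64(8.0), np.float64(8.0), np.float64(8.0), np.float64(8.0), np.float64(8.0), np.float64(8.0), np.float64(8.0), np.float64(9.0), np.float64(9.0), np.float64(10.0), np.float64(10.0), np.float64(10.0), np.float64(10.0), np.float64(10.0), np.float64(10.0), np.float64(11.0), np.float64(11.0), np.float64(12.0), np.float64(12.0), np.float64(12.0), np.float64(12.0), np.float64(13.0), np.float64(13.0), np.float64(13.0), np.float64(13.0), np.float64(13.0), np.float64(13.0), np.float64(13.0), np.float64(13.0), np.float64(15.0), np.float64(15.0), np.float64(15.0), np.float64(15.0), np.float64(15.0), np.float64(15.0), np.float64(15.0), np.float64(15.0), np.float64(16.0), np.float64(16.0)]
```

View pics/ov.png

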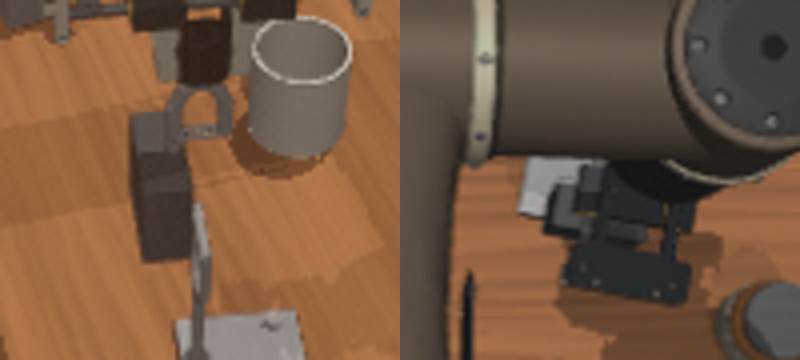

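```bash
python3 -m jog '0 0 0 -.06 0 0 -1;0 0 0 0 0 .3 -1;0 0 0 0 0 .4 -1;0 0 0 0 0 .4 -1;0 0 0 0 0 .4 -1;0 0 0 0 0 .3 -1;0 0 0 0 0 .2 -1;0 0 0 0 0 0 -1'
python3 - <<'E'
from h import *
togo([.5413,-.218,.171],-192)
im,d=vision.snapshot("side")
crop(im,235,190,100,90,6,"d1.png")
W=cloud("side",d).reshape(-1,3)
a=np.deg2rad(-12);e=np.array([.540,-.222])
q=(W[:,:2]-e)@np.array([[np.cos(a),-np.sin(a)],[np.sin(a),np.cos(a)]])
x,y,h=q[:,0],q[:,1],W[:,2]
m=(abs(x)<.06)&(abs(y)<.045)
for lo in np.arange(.08,.24,.01):
    k=m&(h>=lo)&(h<lo+.01)
    if k.sum()>2: print(round(lo,2),k.sum(),"x %.4f %.4f %.4f"%(x[k].min(),x[k].mean(),x[k].max()),"y %.4f %.4f %.4f"%(y[k].min(),y[k].mean(),y[k].max()))
E
```

```text
clock: 10.92
tool_pos: [0.5412, -0.2183, 0.2236]
orientation: [-180.0, -0.1, 168.0]
force: [1.0, -0.8, -4.0]
opening: 0.0238
t 10.925 pos [ 0.5412 -0.2183  0.2236] rpy [-1.7999e+02 -6.0000e-02  1.6803e+02] F [ 0.96 -0.76 -4.05] M [ 0.064 -0.221 -0.036] open 0.0238
shift units [-1.000e-03  8.000e-03  1.315e+00] rz units 0.005
0.08 8 x -0.0269 -0.0141 -0.0006 y -0.0314 -0.0191 0.0018
0.09 36 x -0.0413 -0.0265 -0.0027 y -0.0343 -0.0202 0.0295
0.1 54 x -0.0413 -0.0187 0.0022 y -0.0333 -0.0126 0.0294
0.11 44 x -0.0414 -0.0223 0.0040 y -0.0340 -0.0169 0.0309
0.12 50 x -0.0414 -0.0231 0.0038 y -0.0335 -0.0175 0.0304
0.13 47 x -0.0412 -0.0225 0.0036 y -0.0342 -0.0198 0.0297
0.14 46 x -0.0413 -0.0227 0.0032 y -0.0338 -0.0236 0.0300
0.15 260 x -0.0413 -0.0234 0.0039 y -0.0327 -0.0030 0.0374
0.16 31 x -0.0368 -0.0078 0.0190 y -0.0049 0.0038 0.0263
0.17 32 x -0.0213 -0.0040 0.0186 y -0.0063 0.0003 0.0072
0.18 20 x -0.0212 0.0001 0.0180 y -0.0023 0.0005 0.0049
0.19 19 x -0.0210 -0.0030 0.0182 y -0.0024 0.0007 0.0041
0.2 27 x -0.0183 -0.0030 0.0150 y -0.0025 0.0005 0.0057
0.21 12 x -0.0135 -0.0013 0.0124 y -0.0055 -0.0010 0.0031
0.22 38 x -0.0286 -0.0026 0.0254 y -0.0107 -0.0068 0.0042
0.23 65 x -0.0289 -0.0019 0.0252 y -0.0115 -0.0072 0.0023
```

View pics/d1.png

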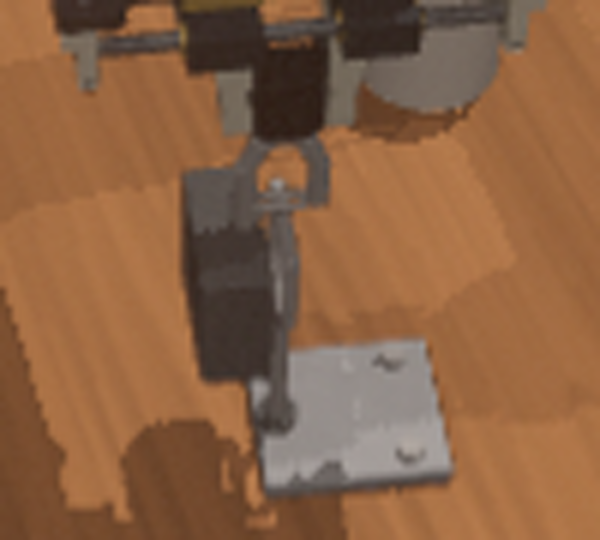

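The bar lies under the mouth, with a hook-centre offset of about -1.3 mm across. I press down slowly.

```bash
python3 -m jog '0 0 0 0 0 .1 -1;0 0 0 0 0 .1 -1;0 0 0 0 0 .1 -1;0 0 0 0 0 .1 -1';python3 -m jog '0 0 0 0 0 .1 -1;0 0 0 0 0 .1 -1';python3 -m jog '0 0 0 0 0 .1 -1;0 0 0 0 0 .1 -1';python3 -m jog '0 0 0 0 0 .05 -1;0 0 0 0 0 .05 -1'
```

```text
clock: 11.48
tool_pos: [0.5415, -0.2185, 0.2089]
orientation: [-180.0, 0.0, 168.0]
force: [-2.3, 2.2, 5.3]
opening: 0.0235
clock: 11.72
tool_pos: [0.5422, -0.2187, 0.2015]
orientation: [-180.0, 0.1, 168.1]
force: [-2.8, 0.9, 6.3]
opening: 0.0241
clock: 11.98
tool_pos: [0.5409, -0.2184, 0.1921]
orientation: [-180.0, -0.0, 168.0]
force: [-3.3, 0.7, 1.6]
opening: 0.0237
clock: 12.22
tool_pos: [0.5409, -0.2183, 0.1876]
orientation: [180.0, -0.1, 168.0]
force: [-4.7, 0.8, -0.1]
opening: 0.0236
```

```bash
python3 -m jog '0 0 0 0 0 .05 -1;0 0 0 0 0 .05 -1';python3 -m jog '0 0 0 0 0 .05 -1';python3 -m jog '0 0 0 0 0 .05 -1';python3 - <<'E'
from h import *
togo([.5413,-.218,.171],-192)
im,d=vision.snapshot("side")
crop(im,245,200,80,70,8,"d2.png")
E
```

```text
clock: 12.48
tool_pos: [0.5407, -0.218, 0.1828]
orientation: [180.0, -0.1, 168.0]
force: [-0.6, -0.3, -3.9]
opening: 0.0238
clock: 12.6
tool_pos: [0.5424, -0.2183, 0.1818]
orientation: [180.0, 0.1, 168.0]
force: [0.6, -0.4, -5.7]
opening: 0.0241
clock: 12.72
tool_pos: [0.5422, -0.2183, 0.18]
orientation: [180.0, 0.1, 168.0]
force: [-0.5, -0.6, -5.0]
opening: 0.0237
t 12.725 pos [ 0.5422 -0.2183  0.18  ] rpy [1.7999e+02 7.0000e-02 1.6803e+02] F [-0.5  -0.61 -4.97] M [ 0.079 -0.2   -0.022] open 0.0237
shift units [0.024 0.004 0.226] rz units 0.006
```

View pics/d2.png

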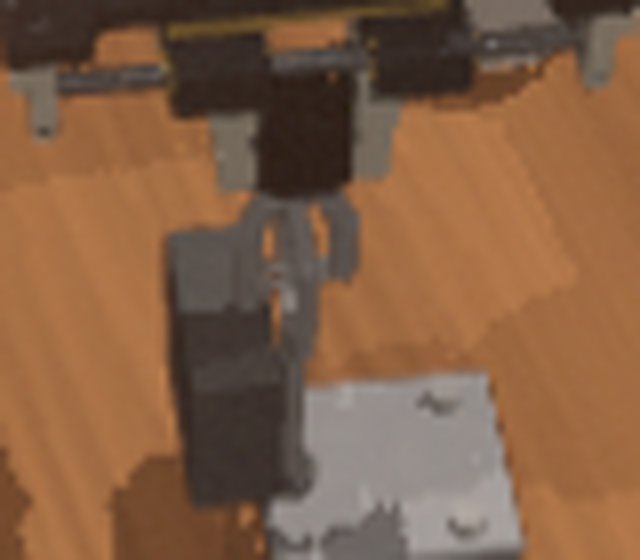

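The bar is past the gate: force has returned to the bare weight, and the image shows the bar inside the arch. I lower it gently onto the seat.

```bash
python3 -m jog '0 0 0 0 0 .05 -1;0 0 0 0 0 .05 -1;0 0 0 0 0 0 -1';python3 -m jog '0 0 0 0 0 .03 -1;0 0 0 0 0 0 -1';python3 -m jog '0 0 0 0 0 .03 -1;0 0 0 0 0 0 -1'
```

```text
clock: 13.15
tool_pos: [0.5414, -0.2183, 0.176]
orientation: [-180.0, -0.0, 168.0]
force: [0.8, -0.2, -3.9]
opening: 0.0239
clock: 13.4
tool_pos: [0.5414, -0.2183, 0.1749]
orientation: [-180.0, -0.0, 168.0]
force: [0.6, 0.3, -5.1]
opening: 0.0238
clock: 13.65
tool_pos: [0.5414, -0.2183, 0.1736]
orientation: [-180.0, -0.0, 168.0]
force: [-0.6, -0.5, -5.3]
opening: 0.0241
```

```bash
python3 -m jog '0 0 0 0 0 .03 -1;0 0 0 0 0 0 -1';python3 -m jog '0 0 0 0 0 .03 -1;0 0 0 0 0 0 -1'
```

```text
clock: 13.9
tool_pos: [0.5419, -0.2185, 0.1729]
orientation: [-180.0, 0.1, 168.0]
force: [-0.2, -0.3, -2.8]
opening: 0.0239
clock: 14.15
tool_pos: [0.5423, -0.2186, 0.1723]
orientation: [-180.0, 0.1, 168.0]
force: [0.7, -0.3, 3.9]
opening: 0.0242
```

Seated: contact force is about 8 N at TCP z 0.172, so the bar is at about 0.153. I release.

```bash
python3 -m jog '0 0 0 0 0 -.01 -1;0 0 0 0 0 0 -.3;0 0 0 0 0 0 -.3;0 0 0 0 0 0 0;0 0 0 0 0 0 0;0 0 0 0 0 0 0.2;0 0 0 0 0 0 0.2;0 0 0 0 0 0 .2';python3 - <<'E'
from h import *
togo([.5413,-.218,.171],-192)
im,d=vision.snapshot("side")
crop(im,245,200,80,70,8,"r1.png")
E
```

```text
clock: 15.15
tool_pos: [0.5415, -0.2183, 0.1718]
orientation: [180.0, 0.0, 168.0]
force: [-0.5, -0.6, 0.0]
opening: 0.0524
t 15.15 pos [ 0.5415 -0.2183  0.1718] rpy [180.     0.   168.02] F [-0.53 -0.64  0.02] M [ 0.085 -0.063  0.046] open 0.0524
shift units [0.005 0.007 0.019] rz units 0.004
```

View pics/r1.png

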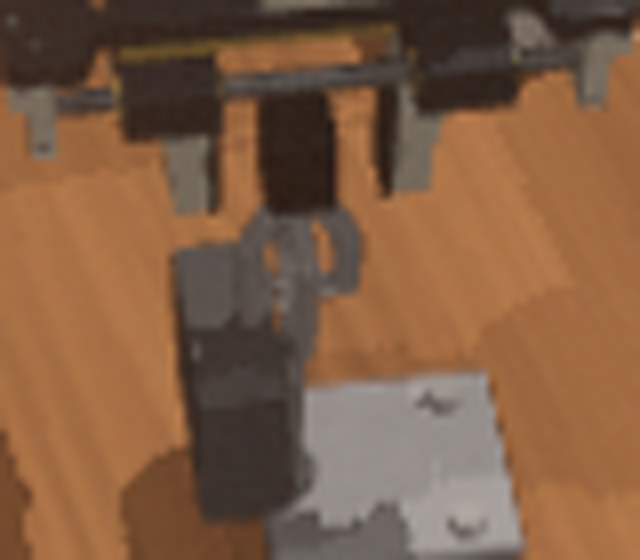

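The weight hangs slightly leaned on the lower bar, and the fingers are clear on both sides. I retreat upward.

```bash
python3 -m jog '0 0 0 0 0 -.2 .5;0 0 0 0 0 -.4 .5;0 0 0 0 0 -.6 .5;0 0 0 0 0 -.7 .5;0 0 0 0 0 -.7 .5;0 0 0 0 0 -.5 .5;0 0 0 0 0 0 .5';python3 - <<'E'
from h import *
togo([.50,.21,.30],180)
im,d=vision.snapshot("side")
crop(im,235,190,100,90,6,"r2.png")
W=cloud("side",d).reshape(-1,3)
a=np.deg2rad(-12);e=np.array([.540,-.222])
q=(W[:,:2]-e)@np.array([[np.cos(a),-np.sin(a)],[np.sin(a),np.cos(a)]])
x,y,h=q[:,0],q[:,1],W[:,2]
m=(abs(x)<.06)&(abs(y)<.045)
for lo in np.arange(.03,.21,.01):
    k=m&(h>=lo)&(h<lo+.01)
    if k.sum()>2: print(round(lo,2),k.sum(),"x %.4f %.4f %.4f"%(x[k].min(),x[k].mean(),x[k].max()))
im,d=vision.snapshot("top")
W=cloud("top",d).reshape(-1,3)
P=W[(abs(W[:,0]-.56)<.06)&(abs(W[:,1]-.21)<.06)&(W[:,2]>.14)];print("knob",P.mean(0),P.min(0),P.max(0))
E
```

```text
clock: 16.08
tool_pos: [0.5424, -0.2186, 0.2988]
orientation: [180.0, 0.3, 168.0]
force: [0.5, 0.3, -0.6]
opening: 0.0654
t 16.075 pos [ 0.5424 -0.2186  0.2988] rpy [179.99   0.27 168.03] F [ 0.53  0.28 -0.58] M [ 0.094 -0.061  0.04 ] open 0.0654
shift units [ 3.258 10.263 -0.043] rz units -2.088
0.03 14 x -0.0357 -0.0143 0.0039
0.04 36 x -0.0362 -0.0202 0.0032
0.05 30 x -0.0366 -0.0197 0.0031
0.06 31 x -0.0371 -0.0191 0.0030
0.07 38 x -0.0373 -0.0220 0.0024
0.08 31 x -0.0378 -0.0219 0.0024
0.09 39 x -0.0381 -0.0228 -0.0025
0.1 221 x -0.0383 -0.0228 0.0004
0.11 37 x -0.0178 -0.0020 0.0201
0.12 29 x -0.0179 0.0010 0.0203
0.13 30 x -0.0197 0.0017 0.0195
0.14 28 x -0.0203 -0.0004 0.0200
0.15 43 x -0.0156 -0.0007 0.0167
0.16 10 x -0.0129 -0.0018 0.0107
0.17 25 x -0.0123 -0.0024 0.0094
0.18 26 x -0.0127 -0.0030 0.0088
0.19 29 x -0.0131 -0.0026 0.0089
0.2 64 x -0.0129 -0.0011 0.0104
knob [0.5570704  0.21508074 0.17029109] [0.54382285 0.20153172 0.15530088] [0.57174773 0.22960178 0.18211896]
```

View pics/r2.png

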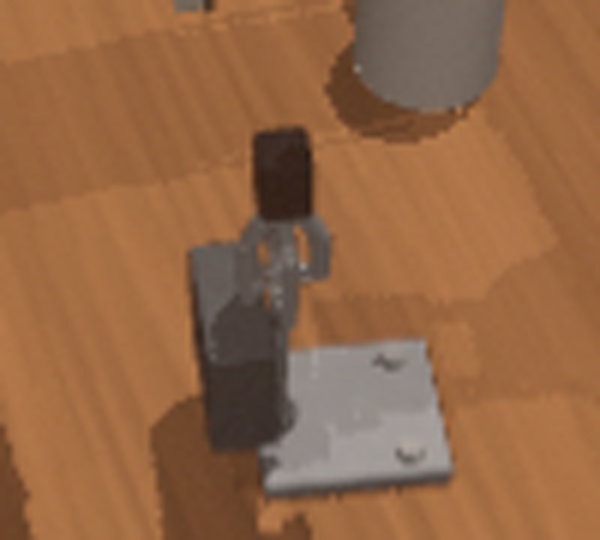

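The weight hangs on the eye upright (lean about 0.06 rad), with the hook centre within about 1 mm of the eye's plane. Next is the lever: close the jaws, move and rotate so that a flat finger side faces the ball.

```bash
python3 -m jog '0 0 0 .2 .6 0 -1;0 0 0 .3 .95 0 -1;0 0 0 .3 .95 0 -1;0 0 0 .3 .95 0 -1;0 0 0 .3 .95 0 -1;0 0 0 .3 .95 0 -1;0 0 0 .3 .95 0 -1;0 0 0 .3 .95 0 -1';python3 -m jog '0 0 0 .3 .95 0 -1;0 0 0 .3 .95 0 -1;0 0 0 .3 .95 0 -1;0 0 .6 0 0 0 -1;0 0 1 0 0 0 -1;0 0 1 0 0 0 -1;0 0 1 0 0 0 -1;0 0 1 0 0 0 -1';python3 -m jog '0 0 1 0 0 0 -1;0 0 1 0 0 0 -1;0 0 1 0 0 0 -1;0 0 1 0 0 0 -1;0 0 1 0 0 0 -1;0 0 1 0 0 0 -1;0 0 1 0 0 0 -1;0 0 1 0 0 0 -1'; python3 - <<'E'
from h import *
togo([.502,.209,.14],96)
print(ctrl.get_obs()["joint_pos"].round(1))
im,d=vision.snapshot("side")
u,v=proj("side",[[.53,.21,.2]])[0].astype(int)
crop(im,u-50,v-45,100,90,6,"v1.png")
E
```

```text
clock: 17.18
tool_pos: [0.5109, 0.0855, 0.2951]
orientation: [-180.0, -0.1, 168.0]
force: [1.4, -0.0, -1.0]
opening: 0.0003
clock: 18.18
tool_pos: [0.4996, 0.2032, 0.2949]
orientation: [-179.9, -0.0, 141.5]
force: [0.7, -0.6, -0.5]
opening: 0.0003
clock: 19.18
tool_pos: [0.4997, 0.2032, 0.2949]
orientation: [-179.9, 0.0, 95.6]
force: [0.2, 0.6, -0.6]
opening: 0.0005
t 19.175 pos [0.4997 0.2032 0.2949] rpy [-1.7992e+02  4.0000e-02  9.5640e+01] F [ 0.18  0.56 -0.62] M [ 0.077 -0.159 -0.033] open 0.0005
shift units [0.142 0.078 3.872] rz units -0.063
[  42.9    5.6  -10.    -0.   -74.5 -127.3]
```

View pics/v1.png

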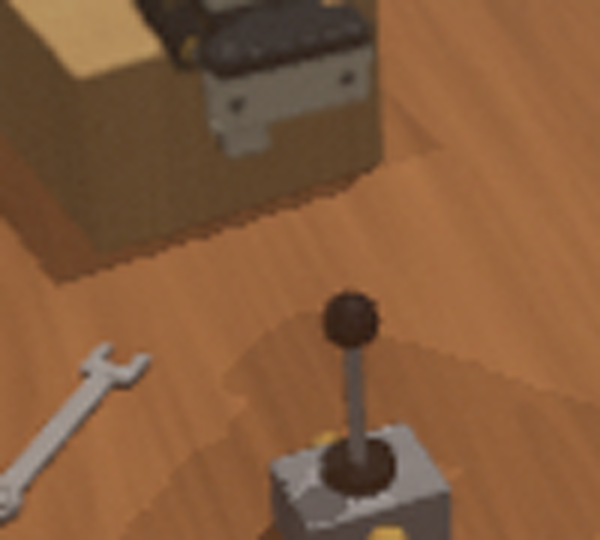

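The ball is at crop (351,320). The closed fingers are on the robot side of it at (245,140), above and clear. I descend.

```bash
python3 -m jog '0 0 0 .14 0 .6 -1;0 0 0 0 0 .8 -1;0 0 0 0 0 .8 -1;0 0 0 0 0 .8 -1;0 0 0 0 0 .6 -1;0 0 0 0 0 .25 -1;0 0 0 0 0 0 -1'; python3 - <<'E'
from h import *
togo([.502,.209,.14],96)
im,d=vision.snapshot("side")
u,v=proj("side",[[.53,.21,.16]])[0].astype(int)
crop(im,u-50,v-45,100,90,6,"v2.png")
E
```

```text
clock: 20.1
tool_pos: [0.4993, 0.2087, 0.1413]
orientation: [-179.9, 0.1, 95.9]
force: [0.4, 0.5, 0.5]
opening: 0.0003
t 20.1 pos [0.4993 0.2087 0.1413] rpy [-1.7994e+02  6.0000e-02  9.5870e+01] F [0.41 0.54 0.48] M [ 0.108 -0.189  0.016] open 0.0003
shift units [-0.     0.069  0.033] rz units -0.022
```

View pics/v2.png

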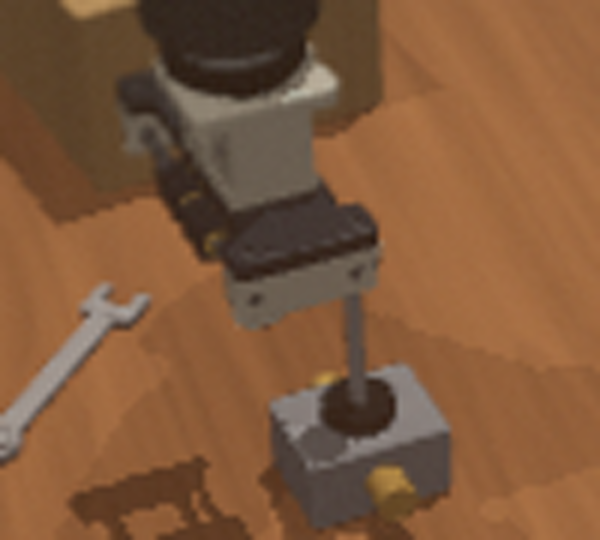

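```bash
python3 -m jog '0 0 0 0 .3 0 -1;0 0 0 0 .4 0 -1;0 0 0 0 .4 0 -1;0 0 0 0 .4 0 -1;0 0 0 0 .3 0 -1;0 0 0 0 .22 0 -1;0 0 0 0 0 0 -1;0 0 0 0 0 0 -1'; python3 - <<'E'
from h import *
togo([.502,.209,.14],96)
for c in("side","top"):
    im,d=vision.snapshot(c)
    u,v=proj(c,[[.58,.21,.13]])[0].astype(int)
    crop(im,u-50,v-45,100,90,6,f"v3{c}.png")
W=cloud("top",d).reshape(-1,3)
k=(abs(W[:,0]-.62)<.06)&(abs(W[:,1]-.22)<.05)&(W[:,2]>.12)&(W[:,2]<.185)
if k.sum(): print(k.sum(),W[k].mean(0),W[k].min(0),W[k].max(0))
E
```

```text
clock: 21.15
tool_pos: [0.5786, 0.2164, 0.1408]
orientation: [-179.8, 0.1, 95.8]
force: [-5.3, -1.6, -3.5]
opening: 0.0005
t 21.15 pos [0.5786 0.2164 0.1408] rpy [-1.7984e+02  7.0000e-02  9.5810e+01] F [-5.29 -1.55 -3.46] M [-0.562  1.839 -0.031] open 0.0005
shift units [ 0.009 -1.923  0.026] rz units -0.034
```

View pics/v3side.png

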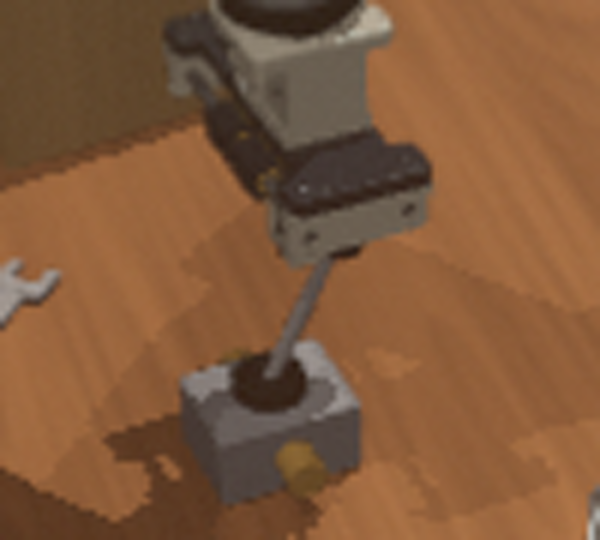

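The lever leans well over (rod from (268,372) to (330,262)), and the force of about 5 N is consistent with roughly 0.5 rad. I hold for more than 1 s and then back off.

```bash
python3 -m jog '0 0 0 0 0 0 -1;0 0 0 0 0 0 -1;0 0 0 0 0 0 -1;0 0 0 0 0 0 -1;0 0 0 0 0 0 -1;0 0 0 0 0 0 -1;0 0 0 0 0 0 -1;0 0 0 0 0 0 -1'; python3 -m jog '0 0 0 0 0 0 -1;0 0 0 0 0 0 -1;0 0 0 0 0 0 -1;0 0 0 0 -.2 0 -1;0 0 0 0 -.4 0 -1;0 0 0 0 -.4 0 -1;0 0 0 0 -.4 0 -1;0 0 0 0 -.4 0 -1';python3 -m jog '0 0 0 0 -.4 0 -1;0 0 0 0 -.4 0 -1;0 0 0 0 0 -.5 -1;0 0 0 0 0 -.8 -1;0 0 0 0 0 -.8 -1;0 0 0 0 0 -.8 -1;0 0 0 0 -.6 -.5 -1;0 0 0 0 -.6 0 -1';python3 -m jog '0 0 0 0 0 0 -1;0 0 0 0 0 0 -1;0 0 0 0 0 0 -1;0 0 0 0 0 0 -1'; python3 - <<'E'
from h import *
togo([.502,.209,.14],96)
S=[]
for c in("side","top"):
    im,d=vision.snapshot(c)
    for n,p in(("v",[.55,.21,.11]),("w",[.54,-.218,.12])):
        u,v=proj(c,[p])[0].astype(int)
        S.append(cv2.resize(im[v-35:v+35,u-40:u+40,::-1],(400,300),interpolation=cv2.INTER_CUBIC))
    W=cloud(c,d).reshape(-1,3)
    k=(abs(W[:,0]-.56)<.05)&(abs(W[:,1]-.21)<.04)&(W[:,2]>.14)&(W[:,2]<.185)
    if k.sum(): print(c,"knob",W[k].mean(0).round(4),W[k].max(0).round(3))
cv2.imwrite("pics/fin.png",np.vstack([np.hstack(S[:2]),np.hstack(S[2:])]))
E
```

```text
clock: 22.25
tool_pos: [0.5783, 0.2165, 0.141]
orientation: [-179.8, 0.1, 95.8]
force: [-5.7, -2.6, -3.9]
opening: 0.0001
clock: 23.25
tool_pos: [0.5073, 0.21, 0.1421]
orientation: [179.9, -0.0, 95.9]
force: [0.2, -0.5, 0.2]
opening: 0.0006
clock: 24.25
tool_pos: [0.4284, 0.202, 0.2792]
orientation: [179.9, -0.1, 95.8]
force: [1.0, 0.5, -0.5]
opening: 0.0007
clock: 24.75
tool_pos: [0.4289, 0.2017, 0.2774]
orientation: [-180.0, 0.0, 95.8]
force: [0.4, -0.7, 0.3]
opening: 0.0001
t 24.75 pos [0.4289 0.2017 0.2774] rpy [-1.7997e+02  4.0000e-02  9.5810e+01] F [ 0.43 -0.66  0.29] M [-0.007 -0.144 -0.022] open 0.0001
shift units [-2.000e-03  1.837e+00  3.433e+00] rz units -0.034
side knob [0.5534 0.2055 0.1657] [0.57  0.219 0.178]
top knob [0.557  0.2152 0.1706] [0.572 0.23  0.181]
```

View pics/fin.png

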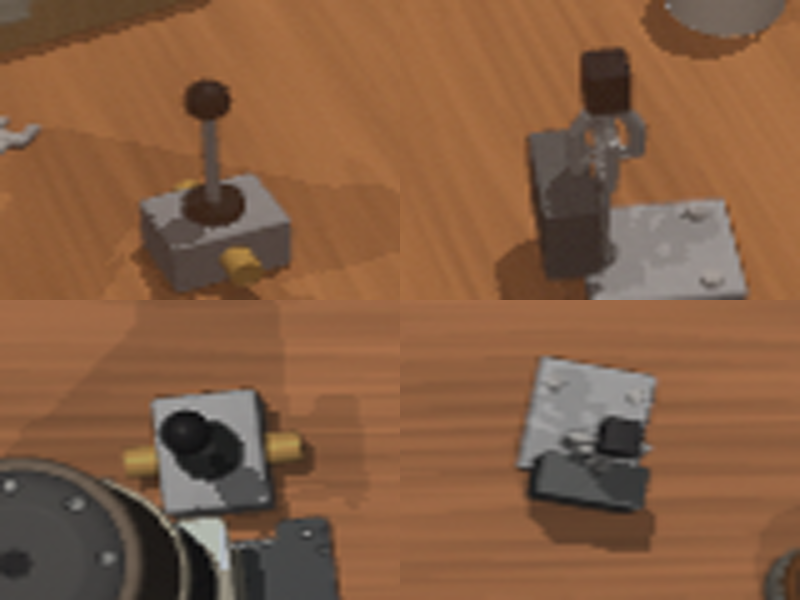

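```bash
python3 - <<'E'
from h import *
im,d=vision.snapshot("side")
u,v=proj("side",[[.54,-.218,.14]])[0].astype(int)
print(u,v)
a=cv2.resize(im[v-16:v+20,u-18:u+18,::-1],(400,400),interpolation=cv2.INTER_NEAREST)
z=np.load("s2.npz")["im"]; u,v=proj("side",[[.54,-.218,.27]])[0].astype(int)
b=cv2.resize(z[v-16:v+20,u-18:u+18,::-1],(400,400),interpolation=cv2.INTER_NEAREST)
cv2.imwrite("pics/gate.png",cv2.convertScaleAbs(np.hstack([b,a]),alpha=1.5))
E
```

```text
281 230
```

View pics/gate.png

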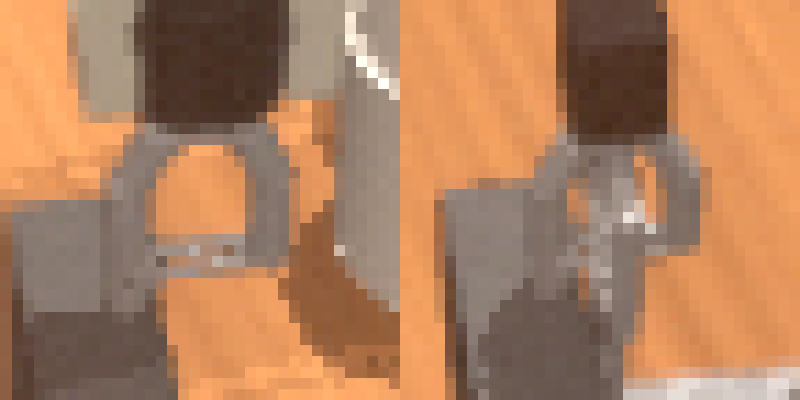

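```bash
python3 - <<'E'
from h import *
im,d=vision.snapshot("side")
W=cloud("side",d)
a=np.deg2rad(-12);e=np.array([.540,-.222])
q=(W[...,:2]-e)@np.array([[np.cos(a),-np.sin(a)],[np.sin(a),np.cos(a)]])
for v in range(222,240):
    print(v," ".join("%4.0f/%3.0f"%(q[v,u,0]*1000,W[v,u,2]*1000) if abs(q[v,u,1])<.03 else "   .    " for u in range(274,293)))
E
```

```text
222    .        .        .      -12/173  -12/190   -9/188   -7/186   -5/190   -1/186    1/186    4/186    6/188    9/184    .        .        .        .        .        .    
223    .        .        .        .      -11/181   -9/184   -7/183   -4/184   -1/181    1/182    4/180    6/182    9/180    .        .        .        .        .        .    
224    .        .        .        .      -12/179   -9/178   -7/180   -4/179   -1/178    1/177    4/178    6/178    9/178    .        .        .        .        .        .    
225    .        .        .      -12/160  -12/175   -9/175   -6/173   -4/173   -1/175    1/177    4/174    7/170    9/177   14/157    .        .        .        .        .    
226    .        .        .      -12/160  -11/169   -9/171   -6/169   -4/170   -1/167    2/169    4/168    8/159   11/159   13/161    .        .        .        .        .    
227    .        .      -15/158  -13/158  -11/161   -7/158   -5/161   -3/161   -0/162    2/165    5/158    9/153   11/155   13/158   17/150    .        .        .        .    
228    .        .      -15/154  -13/157  -10/154  
[... 1345 characters left out ...]
    
236  -18/105  -18/123  -15/122  -13/124   -9/120    .       -2/102   -1/117   -2/143   -0/147    3/145    9/119   12/119   15/118   18/118   20/118    .        .        .    
237  -18/103  -18/121  -15/120  -13/120  -10/120   -7/118   -4/119   -2/120   -2/142   -0/143    3/140    .        .        .        .        .        .        .        .    
238  -19/105  -17/113  -16/119  -13/117  -10/117   -7/115   -2/101    0/103   -3/139    1/136    3/137    .        .        .        .        .        .        .        .    
239  -19/103  -17/110  -15/111  -12/109   -9/104    .       -3/ 99   -0/103   -2/131    0/134    3/132    .        .        .        .        .        .        .        .
```

The depth image shows the gate wire level at z of about 118 to 120 mm from x -10 to +11, which is the mouth height, so it is shut. I hand in.

```bash
python3 -c "
from plant import ctrl
print(ctrl.close_job(), ctrl.get_obs()['clock'])"
```

```text
the job is handed in; nothing more can be done
the job is handed in; nothing more can be done
```

The job is handed in, at about 25 s of the 64 s allowed. No verdict was reported, so the results below are from my own checks.

**Weight:**
- I gripped it by the black grip, pressed the hook over the eye's bar and lowered it onto the seat in small steps. The wrist-force change was about 10 N at the gate and about 9 N on the seat, read at the end of each step. The 40 N limit on the weight and post was not measured directly.
- After release it hung with a lean of about 0.06 rad and the hook centre within about 1 to 2 mm of the eye's plane.
- In the last depth image the gate wire lies level at mouth height (118 to 120 mm), so it looks shut.

**Valve lever:** I pushed it over to about 0.5 rad, estimated from the tool position and a 5 to 6 N push. I held it for about 1.5 s and backed off. The ball then measured within 1 mm of its starting position in both cameras.

**Bystanders:** The mug, jar and wrench were never near the tool path. I did not measure them again at the end.

**Disagreements:** The two cameras differed by up to about 8 mm in y, mostly because they see different sides of things. I checked the hook-to-eye fit within the side camera alone. The networks' reports for the small parts were loose, so I used depth fits instead.

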